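# Open the drawer safe by its combination dial

### The job

Open the small green drawer safe: turn its dial right to 20 degrees (the second mark right of the red zero), pause there, turn it left to the second mark left of the red zero, pause there, then turn it right again until you feel it come up against the stop. Press on gently against the spring, without forcing the dial, until the drawer springs out a little. Then pull the drawer fully open by its handle, leave it so, and disturb nothing else on the table.

Things in the scene. Friction and masses are not known exactly. Their poses are not given: they have to be found in the camera images.
- safe: Small green steel drawer safe, 120 (x) x 150 (y) x 68 mm, fixed; origin under its centre, -x is its front (drawer side). On its top, about its centre axis: a fixed aluminium scale ring, 108 mm wide, top at 78 mm, black marks every 10 degrees, longer every 30; then the dial, a dark disc 74 mm wide with a white pointer line, top at 87.5 mm, carrying a black grip bar.
- zero_mark (a point): Middle of the thick red zero mark on the scale ring, at its far side: 45 mm behind (+x of the safe) the dial axis, 78 mm above the table.
- knob_grip (a point): Where to grip the dial: on its axis, 117 mm above the table, 8 mm below the top of the black grip bar (44 long x 14 wide x 32 mm high, underside 93 mm above the table). Its x axis lies along the bar and points to the red mark when joints dial_disc and grip_bar are 0.
- dial_disc (a joint): Angle of the disc and its white pointer, rad: 0 at the red mark, positive = right (clockwise from above), 0.1745 a mark. Second mark right +0.349, second left -0.349. Stays where it is left (friction 0.04 N m). To the right it meets a hidden firm stop, somewhere between about +0.6 and +1.2, different each time; its left end is -0.9.
- grip_bar (a joint): Twist of the bar against the disc, rad, positive = right; the bar drives the disc through a torsion spring, 1.6 N m/rad. About 0.02 while turning freely, 0 when let go; grows when the stop holds the disc. It draws the bolt: the drawer springs out at about 0.14 (0.22 N m); beyond 0.27 (0.43 N m) the lock is forced. The bar's whole turn is dial_disc + grip_bar.
- drawer (a joint): How far the drawer is out, m: about 0.001 when shut and bolted, springs out by itself to 0.02 to 0.035 when the bolt is drawn, fully open at its end stop at 0.055. It runs towards the safe's front (-x), needs about 1 N, and stays where it is left.
- drawer_handle (a point): Middle of the drawer's steel bar handle, which runs along the safe's y, 75 mm long, about 10 mm thick, 35 mm in front of the drawer's face, 46 mm above the table (22 mm below the safe's top). Axes like the safe's.
- mug: White mug with a handle, 83 x 115 x 86 mm, loose, a bystander; origin under its centre.
- water_jar: Clear water jar, 64 mm wide, 80 mm high, loose, a bystander; origin under its centre.
- glue_bottle: White glue bottle with a red cap, 29 mm wide, 82 mm high, loose, a bystander; origin under its centre.
- masking_tape: Roll of beige masking tape, 96 mm wide, 36 mm high, lying flat, loose, a bystander; origin under its centre.
- ring_light_swivel (a joint): Swivel of the black desk lamp, rad; not part of the job. The lamp is clamped at the table's left edge, 0.52 m ahead of the robot and 0.24 m to its left; its thin arm rises from there, leaning towards the back of the table, to about 0.75 m: draw the arm in when swinging past it from the left.

How it is judged:
By the outcome, as a careful person would: the job done as asked, in the order asked, and still so for the second after the job is handed in, with the robot touching nothing.
It also fails if it takes over 72 s, if anything falls off the work surface, if the arm or the gripper's body presses on something with over 40 N, if the wrist force passes 120 N, or if a joint passes its speed limit or range.

### The arm

A 6-joint arm with a two-finger parallel gripper is mounted at the origin on a cart in front of the work surface, level with it; the furniture and walls round the work are solid. World frame = base frame: x ahead of the robot, y to its left, z up, the work surface at z = 0. Lengths are in m, angles in rad, forces in N, time in s.
With the tool pointing down it reaches from about 0.325 to 0.85 m from the base axis. Payload 15.5 kg.
Tool frame: the origin (TCP) lies midway between the tips of the shut fingers; the grasp point (between the pads) lies 19 mm behind it (tcp_to_grasp is the distance from the TCP to the grasp point, in m); z points along the fingers, y is the line along which they close (so a half turn about z gives the same grasp; the last joint's range is limited). The gripper opens to 91 mm and grips with 3 to 60 N. Pads are 32 mm wide; open, the fingers measure 118 mm over their backs; the gripper's body (76 mm by 178 mm) begins 60 mm behind the grasp point.
Start: joints at [-0.096, 0.494, 1.345, -0, 1.302, -0.096], TCP at [0.625, 0, 0.214] pointing down, gripper open.
Joint ranges: [-2.91, 2.91], [-0.82, 2.16], [0.22, 2.67], [-1.22, 4.37], [0.12, 2.79], [-3.08, 3.08]. Speed limits (rad/s): [1.89, 1.89, 2.57, 3.01, 3.01, 3.01].

### API

Orientations are given as a unit quaternion [w, x, y, z].
In Python, from bench import * gives the robot as it stands. The module is installed in compiled form; this text tells all that it offers.
- The arm moves only by the tool apply_moves, never from a script. Its arguments are lists of equal length, an entry for each row: "hand": the finger opening in mm, from 0 to 91.2; "delta_pos": the shift along the tool's x, y, z in mm, a list of three; "roll": the turn about the tool's z in rad. In form: {"hand": [hand, ...], "delta_pos": [[tx, ty, tz], ...], "roll": [roll, ...]}. A call has 1 to 12 rows; each row shifts and turns the commanded pose from where the row before left it, along the tool's axes as they then stand; what a row does not reach is not made up. A row lasts 1/8 s, in which the tool goes at most 62.5 mm and 10.7 degrees, less where a joint would pass 70% of its speed; a pose out of reach is approached as far as the arm can. A call with a gripper value outside its range is refused whole. The fingers move at their own pace and stop on an object; "newtons" is the grip in N (left out, the last holds). Time passes only in rows, so rows that do not move let the fingers close. It gives the time, the measured TCP pose, the force, the opening and the grip force at its end, in the units of the state.
- observe(): the state, without advancing time (a new reading comes with each control period).
- read_camera(name): name is "scene" or "side" or "wrist"; returns a dict with "img" (384x512x3 uint8, red, green, blue), "depth" (384x512 float32, m along the optical axis (not along the pixel's ray), 0 where there is no reading), "mtx" (3x3 intrinsics, pixels), "R" (3x3) and "t" (3): a world point X has camera coordinates R X + t. Camera axes: x right, y down, z forward; pixel columns grow to the right and rows downward; lengths in m; the calibration is good to about 2 mm. A picture is of the moment at which its call begins.
- finish_job(): hands the job in; it is judged then, once.
The state is a dict: "time_s": time; "q": joint angles; "dq": joint speeds; "joint_efforts": joint torques, N m; "eef_pos": TCP position; "tcp_rot": TCP orientation; "force": force on the tool from outside, world axes, zero at the start; "moment": the same for the moment, N m; "finger_gap": opening from 0.0 (shut) to 1.0 (fully open); "grasp_force": force on a finger pad.
Only numpy, scipy, OpenCV 4.12 (cv2) and the standard library are available. Lean on these libraries where they do the work, as an engineer would, in place of code of your own. Each camera call takes 0.05 s, during which the arm holds its last target. There are 200 camera calls.

## Working session

There is one attempt and no reset: what is moved stays moved. The work goes in short steps, Python scripts to look and compute and a tool call to move; the robot and the scene stay as the last step left them, time stands still between calls to the robot, and variables do not carry over. Pictures are saved under pics/ and viewed, at most 10 in all, crops included, and the job is handed in when it is done.

Besides the shell and the picture viewer there is one more tool, called after ">>>" as name([rows], argument=value, ...), one row to a line, values as JSON. apply_moves: Moves the arm, as the interface text tells. Its arguments: {"type":"object","properties":{"hand":{"type":"array","items":{"type":"number"}},"delta_pos":{"type":"array","items":{"type":"array","items":{"type":"number"}}},"roll":{"type":"array","items":{"type":"number"}},"newtons":{"type":"number"}},"required":["hand","delta_pos","roll"]}

```bash
mkdir -p pics
cat > h.py <<'E'
from bench import *
import numpy as np, cv2
def cloud(c):
    d=c["depth"].astype(float);h,w=d.shape;v,u=np.mgrid[:h,:w]
    K=c["mtx"];P=np.stack([(u-K[0,2])/K[0,0]*d,(v-K[1,2])/K[1,1]*d,d],-1)
    return (P-c["t"])@c["R"]
E
python3 - <<'E'
from h import *
ims=[]
for n in ["scene","side","wrist"]:
    c=read_camera(n);np.savez(f"{n}0.npz",**c);cv2.imwrite(f"pics/{n}0.png",c["img"][:,:,::-1]);ims.append(c["img"])
s=observe();print(s)
cv2.imwrite("pics/a0.png",cv2.resize(np.hstack(ims[:2]),(800,300),interpolation=cv2.INTER_AREA)[:,:,::-1])
E
```

```text
{'time_s': 0.15, 'q': array([-9.55129100e-02,  4.94082782e-01,  1.34599546e+00,  2.60961501e-05,
        1.30249504e+00, -9.54998392e-02]), 'dq': array([-0.00149934, -0.00041089, -0.00146367, -0.00103989,  0.00221347,
        0.00169106]), 'joint_efforts': array([ 1.45823004e-03, -8.79202652e+01, -3.82049453e+01,  7.07547739e-02,
        5.02106908e-02, -1.00879424e-04]), 'eef_pos': array([6.24702707e-01, 3.25284156e-05, 2.13446656e-01]), 'tcp_rot': array([-3.86193219e-04,  7.07113768e-01,  7.07099625e-01, -3.02359727e-04]), 'force': array([0.26342502, 0.57389738, 0.43336486]), 'moment': array([-0.0169248 ,  0.00826268,  0.02132322]), 'grasp_force': 0.0, 'finger_gap': 0.999779892805866}
```

View pics/scene0.png

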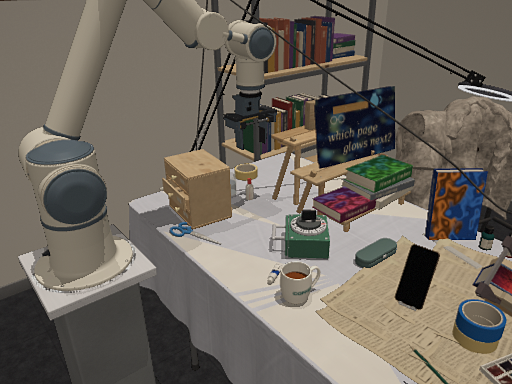

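View pics/wrist0.png

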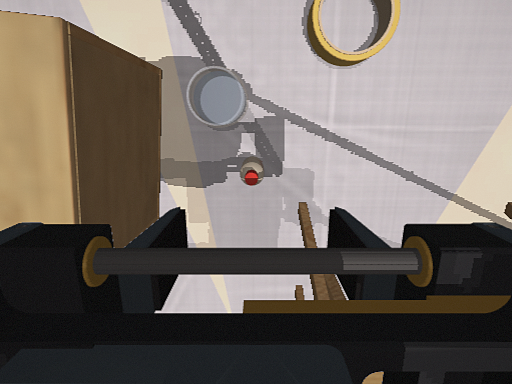

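The scene picture shows the safe at about (307,235) with its handle at the left (275,240) and the mug in front at (297,285). The wrist view shows the jar, glue, tape and cabinet, but not the safe.

Run:
```python
from h import *
ims=[]
for n in ["scene","side"]:
    c=dict(np.load(f"{n}0.npz"));P=cloud(c);im=c["img"].astype(int)
    print(n,"cam",-c["R"].T@c["t"],c["mtx"][0,0])
    hsv=cv2.cvtColor(c["img"],cv2.COLOR_RGB2HSV)
    if n=="scene":
        m0=np.zeros(im.shape[:2],bool);m0[205:265,262:335]=1
        ctr=np.median(P[225:235,295:320].reshape(-1,3),0);print("ctr",ctr)
    near=(np.hypot(P[...,0]-ctr[0],P[...,1]-ctr[1])<.16)&(c["depth"]>0)
    g=near&(hsv[...,0]>60)&(hsv[...,0]<95)&(hsv[...,1]>80)
    top=g&(abs(P[...,2]-.068)<.006)
    ring=near&(abs(P[...,2]-.078)<.0035)&~g
    bar=near&(P[...,2]>.098)&(P[...,2]<.135)
    for k,m in dict(green=g,top=top,ring=ring,bar=bar).items():
        Q=P[m]
        if len(Q)<5: print(k,len(Q));continue
        print(k,len(Q),Q.mean(0).round(4),Q.min(0).round(4),Q.max(0).round(4), np.round(cv2.minAreaRect(Q[:,:2].astype(np.float32)*1000)[0:2],1).tolist(),cv2.minAreaRect(Q[:,:2].astype(np.float32)*1000)[2])
    v,u=np.where(g)
    print(u.min(),u.max(),v.min(),v.max()) if len(u) else 0
    if n=="side":
        a=c["img"]
        uv=c["mtx"]@(c["R"]@np.array([ctr[0],ctr[1],.08])+c["t"]);uv=uv[:2]/uv[2];print(uv)
        cv2.imwrite("pics/side0b.png",a[:,:,::-1])
```

```text
scene cam [-0.26424516 -1.17280438  0.76501109] 442.66225374312535
ctr [ 0.53332187 -0.38446468  0.07762299]
green 1054 [ 0.5211 -0.3999  0.0467] [ 0.4646 -0.4538  0.0032] [ 0.652  -0.2661  0.1217] [[557.3, -356.8], [153.4, 126.8]] 47.9951171875
top 394 [ 0.5335 -0.3804  0.0671] [ 0.4668 -0.4528  0.0621] [ 0.652  -0.2661  0.0717] [[557.8, -356.3], [152.1, 126.8]] 47.9951171875
ring 309 [ 0.5743 -0.37    0.0776] [ 0.509  -0.4127  0.0745] [ 0.6902 -0.2972  0.0815] [[597.4, -356.6], [178.5, 109.4]] 4.030485153198242
bar 265 [ 0.6127 -0.3596  0.1071] [ 0.5411 -0.4045  0.098 ] [ 0.6929 -0.2889  0.1264] [[626.0, -369.3], [138.3, 116.4]] 25.114397048950195
285 329 211 257
side cam [ 0.26093234 -1.27135117  0.72722549] 417.3455560310451
green 1554 [ 0.5416 -0.3991  0.0474] [ 0.4661 -0.4544  0.0041] [ 0.6531 -0.259   0.1192] [[558.3, -356.6], [155.6, 128.5]] 47.65205764770508
top 596 [ 0.5444 -0.3836  0.0663] [ 0.4661 -0.4537  0.0621] [ 0.6531 -0.259   0.0705] [[558.4, -356.5], [155.1, 128.1]] 47.96596145629883
ring 383 [ 0.5722 -0.375   0.0774] [ 0.508  -0.4135  0.0745] [ 0.6912 -0.2918  0.0815] [[596.4, -357.0], [178.5, 115.7]] 6.130253314971924
bar 287 [ 0.6099 -0.3618  0.107 ] [ 0.5421 -0.4045  0.098 ] [ 0.6921 -0.2859  0.1262] [[626.9, -367.3], [137.6, 114.8]] 27.378137588500977
248 310 220 276
[273.52696131 240.37125777]
```

View pics/side0.png

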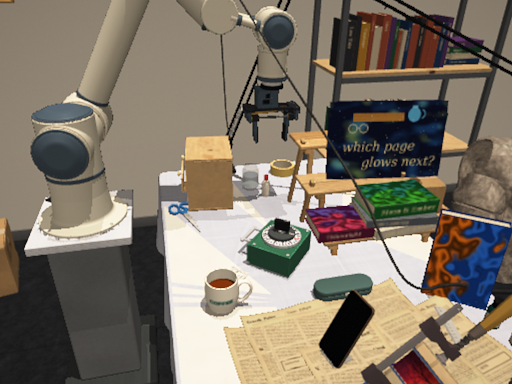

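The side picture shows the green safe at (280,245) with its front and handle facing left (245,235), and books behind it. Next I fit its pose, check the clearance and work out the wrist camera offset.

Run:
```python
from h import *
c0=np.array([.558,-.3565]);crops=[];allP=[]
for n in ["scene","side"]:
    c=dict(np.load(f"{n}0.npz"));P=cloud(c);im=c["img"].astype(int)
    r=np.hypot(P[...,0]-c0[0],P[...,1]-c0[1]);ok=c["depth"]>0
    bar=ok&(r<.04)&(P[...,2]>.1205)&(P[...,2]<.13);Q=P[bar];print(n,"bartop",len(Q),Q.mean(0).round(4),np.round(cv2.minAreaRect(Q[:,:2].astype(np.float32)*1000),1) if 0 else cv2.minAreaRect(Q[:,:2].astype(np.float32)*1000))
    a=np.radians(-42);x=np.array([np.cos(a),np.sin(a)]);y=np.array([-x[1],x[0]])
    D=P[...,:2]-c0;sx=D@x;sy=D@y
    h=ok&(sx<-.075)&(sx>-.14)&(abs(sy)<.05)&(P[...,2]>.035)&(P[...,2]<.06)
    print("handle sx,sy,z",np.median(sx[h]),sy[h].min(),sy[h].max(),np.median(P[...,2][h]),h.sum())
    rg=ok&(abs(P[...,2]-.078)<.003)&(r<.06)&(r>.036);Q=P[rg][:,:2];
    A=np.c_[2*Q,np.ones(len(Q))];print("ring n",len(Q),Q.mean(0))
    for R in (.1,.13,.17,.22):
        m=ok&(r<R)&(r>.06);print(R,"maxz",P[...,2][m&(P[...,2]<.5)].max())
    m=ok&(r<.17)&(r>.06)&(P[...,2]>.11)&(P[...,2]<.5);print("tall", P[m].mean(0) if m.any() else 0, P[m].min(0) if m.any() else 0)
    uv=c["mtx"]@(c["R"]@np.array([*c0,.085])+c["t"]);u,v=(uv[:2]/uv[2]).astype(int)
    crops.append(cv2.resize(c["img"][v-42:v+42,u-42:u+42],(400,400),interpolation=cv2.INTER_CUBIC))
c=dict(np.load("wrist0.npz"));print("wristcam",-c["R"].T@c["t"],"axis",c["R"][2],"right",c["R"][0],c["mtx"][0,0])
cv2.imwrite("pics/crop.png",np.hstack(crops)[:,:,::-1])
```

```text
scene bartop 44 [ 0.562  -0.3588  0.1234] ((562.5475463867188, -356.82257080078125), (17.48316764831543, 45.26893615722656), 60.21030807495117)
handle sx,sy,z -0.09558358244348446 -0.039066304330858496 0.041748971380311584 0.04922097664463913 96
ring n 187 [ 0.55389977 -0.3716504 ]
0.1 maxz 0.10054943068460952
0.13 maxz 0.16094945970404403
0.17 maxz 0.18057773941530722
0.22 maxz 0.49977506216252404
tall [ 0.6795701  -0.26403399  0.15602675] [ 0.6554666  -0.28988205  0.11919295]
side bartop 47 [ 0.5613 -0.36    0.1231] ((561.4341430664062, -358.4859313964844), (17.073684692382812, 41.63569641113281), 59.19237518310547)
handle sx,sy,z -0.09696041396919577 -0.04144782725685229 0.04142641268101162 0.04845686584709172 105
ring n 282 [ 0.55684467 -0.37541476]
0.1 maxz 0.1004287744836693
0.13 maxz 0.15739135699501425
0.17 maxz 0.18014359745073827
0.22 maxz 0.4995093290532368
tall [ 0.68105998 -0.26675157  0.15524163] [ 0.65757398 -0.28912264  0.11487276]
wristcam [0.62499614 0.07118063 0.38504459] axis [-8.73529253e-04 -2.54591524e-01 -9.67048289e-01] right [ 9.99999618e-01 -2.24833530e-04 -8.44102842e-04] 282.6046937666095
```

View pics/crop.png

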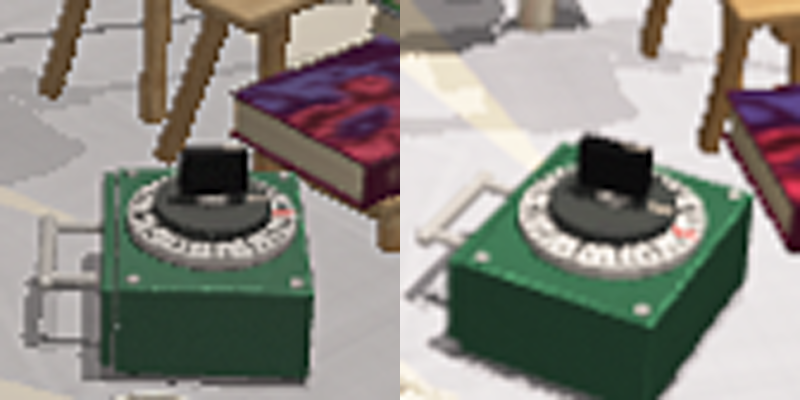

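The bar's axis lies at about -30° yaw and the red mark at about -42°, so the pointer starts slightly left of zero. The books behind are at a radius over 0.13 m and are 0.18 m high at most. I'll move above the safe for a wrist look.

>>> apply_moves([
  [-20,-3,-10],
  [-40,-6,-10],
  [-45,-7,-10],
  [-45,-7,-10],
  [-45,-7,-10],
  [-45,-7,-10],
  [-45,-7,-10],
  [-45,-7,-7],
  [-45,-8,0],
  [-30,-5,0],
  [-15,-3,0],
  [0,0,0],
], hand=[91,91,91,91,91,91,91,91,91,91,91,91], roll=[0,0,0,0,0,0,0,0,0,0,0,0])

```text
time_s: 1.65
eef_pos: [0.5575, -0.4207, 0.2909]
tcp_rot: [-0.0, 0.708, 0.707, 0.0]
force: [-0.2, 1.0, -0.8]
finger_gap: 0.998
grasp_force: 0.0
```

Run:
```python
from h import *
c=read_camera("wrist");np.savez("wrist1.npz",**c);s=observe();print(s["eef_pos"],s["tcp_rot"],s["q"],s["force"])
cv2.imwrite("pics/w1.png",c["img"][:,:,::-1])
```

```text
[ 0.55785422 -0.41967313  0.29099303] [-1.37330605e-04  7.07194264e-01  7.07019263e-01  1.23612816e-04] [-7.30583720e-01  5.50789158e-01  1.02934769e+00  2.61945234e-04
  1.56171648e+00 -7.30338644e-01] [-0.49691552  0.52028957 -0.27139893]
```

View pics/w1.png

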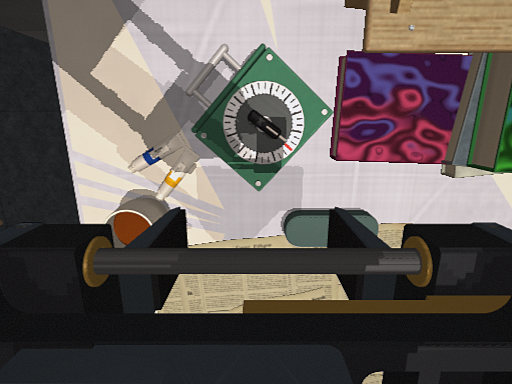

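The wrist view shows the dial at (263,121), the red mark at (288,147), the pointer at about (284,138) and the handle at (207,65). Now I measure these on their known height planes.

```bash
cat > meas.py <<'E'
from h import *
def plane(c,uv,z):
    uv=np.atleast_2d(uv).astype(float);K=c["mtx"];d=np.c_[(uv[:,0]-K[0,2])/K[0,0],(uv[:,1]-K[1,2])/K[1,1],np.ones(len(uv))]@c["R"]
    o=-c["R"].T@c["t"];return (o+d*((z-o[2])/d[:,2])[:,None])[:,:2]
def meas(c,c0=np.array([.558,-.3565])):
    im=c["img"];hsv=cv2.cvtColor(im,cv2.COLOR_RGB2HSV).astype(int)
    v,u=np.mgrid[:384,:512];uv=np.c_[u.ravel(),v.ravel()]
    G=plane(c,uv,.078).reshape(384,512,2);r=np.hypot(*(G-c0).transpose(2,0,1))
    g=((hsv[...,0]>55)&(hsv[...,0]<95)&(hsv[...,1]>90)&(r<.12)).astype(np.uint8)
    inner=(r<.075)&(g==0)
    # ring outer: largest non-green component
    n,l,st,ce=cv2.connectedComponentsWithStats(inner.astype(np.uint8));k=l[np.unravel_index(np.argmin(r),r.shape)]
    cs,_=cv2.findContours((l==k).astype(np.uint8),cv2.RETR_EXTERNAL,cv2.CHAIN_APPROX_NONE)
    w=plane(c,max(cs,key=len)[:,0],.078)
    (cx,cy),R=cv2.minEnclosingCircle((w*1000).astype(np.float32))
    A=np.c_[2*w,np.ones(len(w))];s=np.linalg.lstsq(A,(w**2).sum(1),rcond=None)[0];C=s[:2];print("ring C",C.round(4),"R",np.sqrt(s[2]+C@C).round(4),"enc",cx,cy,R)
    red=((hsv[...,0]<8)|(hsv[...,0]>172))&(hsv[...,1]>120)&(r<.06)&(r>.03);p=G[red].mean(0);print("red n",red.sum(),p.round(4),"r",np.hypot(*(p-C)).round(4),"yaw",np.degrees(np.arctan2(*(p-C)[::-1])).round(1))
    H=plane(c,uv,.0875).reshape(384,512,2);rr=np.hypot(*(H-C).transpose(2,0,1))
    pt=(rr>.02)&(rr<.034)&(hsv[...,2]>130)&(hsv[...,1]<60);p=H[pt].mean(0) if pt.any() else C;print("pointer n",pt.sum(),p.round(4),"r",np.hypot(*(p-C)).round(4),"yaw",np.degrees(np.arctan2(*(p-C)[::-1])).round(1))
    P=cloud(c);b=(P[...,2]>.119)&(P[...,2]<.131)&(np.hypot(*(P[...,:2]-C).transpose(2,0,1))<.04);print("bartop",b.sum(),P[b].mean(0).round(4) if b.any() else 0,cv2.minAreaRect((P[b][:,:2]*1000).astype(np.float32)) if b.any() else 0)
    return C
if __name__=="__main__":
    c=dict(np.load("wrist1.npz"));C=meas(c)
    P=cloud(c);h=(abs(P[...,2]-.046)<.008)&(np.hypot(P[...,0]-.487,P[...,1]+.292)<.055)
    im=c["img"].astype(int);h&=(im.max(2)-im.min(2)<40)
    print("handle",h.sum(),P[h].mean(0),cv2.minAreaRect((P[h][:,:2]*1000).astype(np.float32)))
    x=c["img"][30:210,160:420];cv2.imwrite("pics/w1c.png",cv2.resize(x,None,fx=3,fy=3,interpolation=cv2.INTER_CUBIC)[:,:,::-1])
E
python3 meas.py
```

```text
ring C [ 0.5658 -0.3566] R 0.0537 enc 565.8031005859375 -356.695556640625 54.496177673339844
red n 22 [ 0.599  -0.3867] r 0.0449 yaw -42.2
pointer n 18 [ 0.5884 -0.3731] r 0.028 yaw -36.0
bartop 443 [ 0.566  -0.3565  0.1251] ((566.2122192382812, -356.7961730957031), (13.88240909576416, 43.513057708740234), 54.13852310180664)
handle 778 [ 0.49442048 -0.29045854  0.05077185] ((499.2691650390625, -295.85968017578125), (85.19692993164062, 38.459922790527344), 48.06377410888672)
```

View pics/w1c.png

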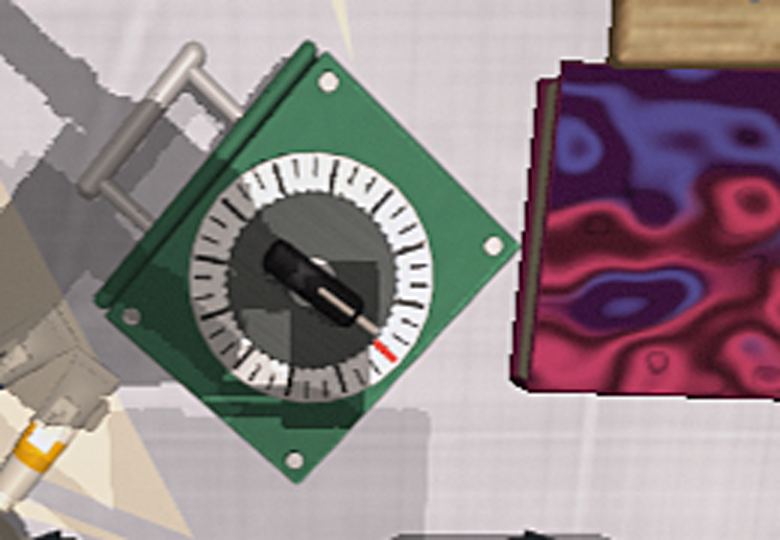

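The axis is at (0.566, -0.3566), the red mark at yaw -42.2° and the bar and pointer at -36°, so the dial sits at about -0.108. Ring radius, red-mark radius and bar size all match the given sizes. Next I align and descend.

>>> apply_moves([
  [30,4,0],
  [33,4,0],
  [0,0,0],
  [0,0,0],
  [0,0,0],
  [0,0,20],
  [0,0,30],
  [0,0,30],
  [0,0,30],
  [0,0,25],
  [0,0,15],
  [0,0,0],
], hand=[60,50,50,50,50,50,50,50,50,50,50,50], roll=[0,-0.144,-0.16,-0.16,-0.16,-0.16,-0.16,0,0,0,0,0])

```text
time_s: 3.2
eef_pos: [0.5659, -0.356, 0.1405]
tcp_rot: [-0.001, 0.308, 0.951, 0.0]
force: [0.8, 0.6, 0.2]
finger_gap: 0.546
grasp_force: 0.0
```

Run:
```python
from h import *
s=observe();from scipy.spatial.transform import Rotation as R
M=R.from_quat(s["tcp_rot"],scalar_first=True).as_matrix();print(s["eef_pos"],np.degrees(np.arctan2(M[1,1],M[0,1])),s["finger_gap"]*91.2,s["force"],s["moment"])
d=np.array([.566,-.3566,.098])-s["eef_pos"];print("tool delta",M.T@d*1000)
```

```text
[ 0.56589382 -0.35604959  0.1404553 ] 54.1332977695801 49.756897977560186 [0.75622895 0.61509414 0.23648729] [ 0.03175995 -0.01349014 -0.03561881]
tool delta [-0.46642525 -0.38871546 42.45465574]
```

>>> apply_moves([
  [0,0,20],
  [0,0,22],
  [0,0,0],
  [0,0,0],
  [0,0,0],
  [0,0,0],
  [0,0,0],
  [0,0,0],
], hand=[50,50,30,13,10,10,10,10], roll=[0,0,0,0,0,0,0,0], newtons=25)

```text
time_s: 4.2
eef_pos: [0.5664, -0.3571, 0.0997]
tcp_rot: [0.001, 0.308, 0.951, -0.0]
force: [-0.3, 3.0, 5.7]
finger_gap: 0.152
grasp_force: 25.0
```

```bash
cat > st.py <<'E'
from h import *
from scipy.spatial.transform import Rotation as R
s=observe()
M=R.from_quat(s["tcp_rot"],scalar_first=True).as_matrix();yaw=np.degrees(np.arctan2(M[1,1],M[0,1]))
print(s["time_s"],s["eef_pos"].round(4),"bar turn rad",np.radians(47.8-yaw).round(4),"gap",s["finger_gap"]*91.2,s["grasp_force"],s["force"].round(2),s["moment"].round(3),"q6",s["q"][5],s["joint_efforts"][5])
# moment about tcp vertical
E
python3 st.py
```

```text
4.2 [ 0.5664 -0.3571  0.0997] bar turn rad -0.1097 gap 13.83461878958153 25.000390112400055 [-0.34  3.02  5.67] [ 0.468 -0.087 -0.002] q6 -1.5958794532223903 -0.029565361328423023
```

Gripped at 13.8 mm, the bar's width. Turning right to +0.35, allowing for about 0.02 of twist.

>>> apply_moves([
  [0,0,0],
  [0,0,0],
  [0,0,0],
  [0,0,0],
  [0,0,0],
  [0,0,0],
  [0,0,0],
  [0,0,0],
  [0,0,0],
  [0,0,0],
  [0,0,0],
  [0,0,0],
], hand=[10,10,10,10,10,10,10,10,10,10,10,10], roll=[0.04,0.05,0.05,0.05,0.05,0.05,0.05,0.05,0.04,0.03,0.02,0])

```text
time_s: 5.7
eef_pos: [0.5661, -0.3574, 0.0997]
tcp_rot: [0.0, 0.526, 0.851, -0.0]
force: [-1.5, 0.4, 6.3]
finger_gap: 0.15
grasp_force: 25.0
```

```bash
python3 st.py
python3 - <<'E'
from meas import *
c=read_camera("wrist");cs=[c["img"]]
s=read_camera("side");np.savez("side2.npz",**s);np.savez("wrist2.npz",**c)
uv=s["mtx"]@(s["R"]@np.array([.566,-.3566,.085])+s["t"]);u,v=(uv[:2]/uv[2]).astype(int)
a=cv2.resize(s["img"][v-42:v+42,u-42:u+42],(400,400),interpolation=cv2.INTER_CUBIC)
uv=c["mtx"]@(c["R"]@np.array([.566,-.3566,.085])+c["t"]);u,v=(uv[:2]/uv[2]).astype(int);print(u,v)
b=cv2.resize(c["img"][:,56:456],(400,384));b=cv2.copyMakeBorder(b,0,16,0,0,0)
cv2.imwrite("pics/p2.png",np.hstack([a,b])[:,:,::-1])
E
```

```text
5.7 [ 0.5661 -0.3574  0.0997] bar turn rad 0.3706 gap 13.666508488260746 25.001413822174072 [-1.5   0.41  6.34] [-0.022  0.437  0.029] q6 -1.1155401518104915 0.33600962720811367
257 221
```

View pics/p2.png

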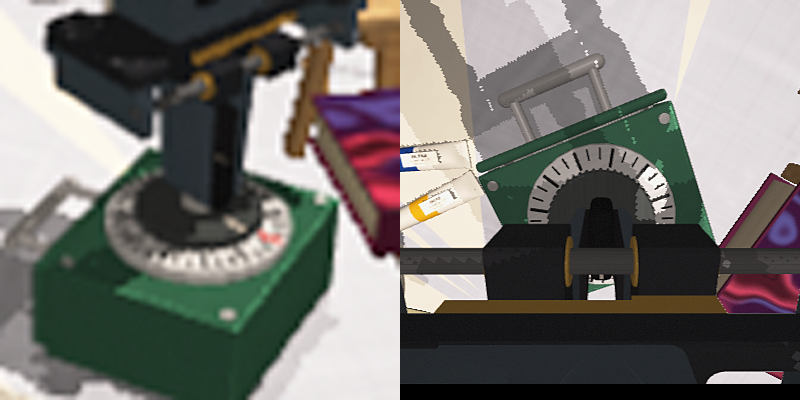

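The side crop shows the pointer at about (235,222) and the red mark at (270,238), but perspective makes the angle hard to judge by eye. I'll compute it numerically.

```bash
cat > ptr.py <<'E'
from meas import *
def ptr(c):
    C=np.array([.566,-.3566]);v,u=np.mgrid[:384,:512];uv=np.c_[u.ravel(),v.ravel()]
    H=plane(c,uv,.0875).reshape(384,512,2)-C;r=np.hypot(H[...,0],H[...,1]);g=c["img"].astype(float).mean(2)
    a=(-42.2-np.degrees(np.arctan2(H[...,1],H[...,0]))+180)%360-180
    G=plane(c,uv,.078).reshape(384,512,2)-C;rg=np.hypot(G[...,0],G[...,1]);im=c["img"].astype(int)
    red=(rg>.034)&(rg<.056)&(im[...,0]>1.5*im[...,1])&(im[...,0]>90)
    ar=(-42.2-np.degrees(np.arctan2(G[...,1],G[...,0]))+180)%360-180
    print("red",red.sum(),ar[red].mean().round(1) if red.any() else 0)
    m=(r>.018)&(r<.034)&(abs(a)<80)
    print([(b,int(g[m&(abs(a-b)<4)].mean())) for b in range(-60,81,7) if (m&(abs(a-b)<4)).any()])
    w=m&(g>g[m].mean()+1.3*g[m].std());print("pointer deg right",w.sum(),np.median(a[w]).round(1),np.round(np.c_[a[w],r[w]*1000,g[w]],0)[:25].tolist())
if __name__=="__main__":
    import sys
    ptr(dict(np.load(sys.argv[1])))
E
python3 ptr.py side2.npz
```

```text
red 4 1.8
[(-60, 42), (-53, 42), (-46, 35), (-39, 46), (-32, 48), (-18, 44), (-11, 59), (-4, 57), (3, 65), (10, 72), (17, 105), (24, 140), (31, 121), (38, 74), (45, 70), (52, 70), (59, 71), (66, 69), (73, 51), (80, 31)]
pointer deg right 7 24.7 [[30.0, 23.0, 121.0], [25.0, 24.0, 164.0], [20.0, 26.0, 139.0], [31.0, 28.0, 147.0], [26.0, 29.0, 153.0], [22.0, 31.0, 157.0], [18.0, 33.0, 109.0]]
```

Run:
```python
from ptr import *
ptr(dict(np.load("side0.npz")))
ptr(dict(np.load("scene0.npz")))
c=read_camera("scene");np.savez("scene2.npz",**c);ptr(c)
```

```text
red 3 3.7
[(-60, 68), (-53, 68), (-46, 91), (-39, 80), (-32, 80), (-18, 91), (-11, 129), (-4, 159), (3, 140), (10, 95), (17, 79), (24, 80), (31, 83), (38, 84), (45, 84), (52, 83), (59, 82), (66, 83), (73, 82), (80, 82)]
pointer deg right 10 -5.2 [[-58.0, 32.0, 148.0], [-48.0, 32.0, 149.0], [-0.0, 20.0, 147.0], [-4.0, 23.0, 160.0], [-7.0, 25.0, 165.0], [-9.0, 28.0, 155.0], [-11.0, 30.0, 144.0], [3.0, 27.0, 168.0], [0.0, 29.0, 166.0], [-2.0, 32.0, 167.0]]
red 4 -1.3
[(-60, 14), (-53, 12), (-46, 10), (-39, 67), (-32, 40), (-25, 75), (-18, 64), (-11, 67), (-4, 128), (3, 90), (10, 89), (17, 77), (24, 78), (31, 79), (38, 82), (45, 82), (52, 81), (59, 81), (66, 80), (73, 80), (80, 81)]
pointer deg right 5 -4.1 [[-26.0, 33.0, 118.0], [-4.0, 23.0, 159.0], [-4.0, 26.0, 143.0], [-4.0, 29.0, 136.0], [-4.0, 32.0, 131.0]]
red 4 -1.3
[(-60, 46), (-53, 20), (-46, 21), (-39, 43), (-32, 18), (-25, 57), (-18, 48), (-11, 66), (-4, 48), (3, 61), (10, 54), (17, 127), (24, 147), (31, 74), (38, 76), (45, 68), (52, 70), (59, 62), (66, 57), (73, 38), (80, 37)]
pointer deg right 5 21.7 [[25.0, 24.0, 140.0], [22.0, 27.0, 155.0], [19.0, 30.0, 144.0], [17.0, 33.0, 111.0], [30.0, 32.0, 98.0]]
```

The pointer moved about 27°, which puts it at about +20° as intended. I'll pause, then turn left to -20°.

>>> apply_moves([
  [0,0,0],
  [0,0,0],
  [0,0,0],
  [0,0,0],
  [0,0,0],
  [0,0,0],
  [0,0,0],
  [0,0,0],
  [0,0,0],
  [0,0,0],
  [0,0,0],
  [0,0,0],
], hand=[10,10,10,10,10,10,10,10,10,10,10,10], roll=[0,0,0,0,0,0,0,0,-0.04,-0.06,-0.06,-0.06])

```text
time_s: 7.35
eef_pos: [0.5662, -0.3573, 0.0997]
tcp_rot: [0.001, 0.428, 0.904, -0.0]
force: [-0.8, 0.4, 7.6]
finger_gap: 0.155
grasp_force: 25.0
```

>>> apply_moves([
  [0,0,0],
  [0,0,0],
  [0,0,0],
  [0,0,0],
  [0,0,0],
  [0,0,0],
  [0,0,0],
  [0,0,0],
  [0,0,0],
  [0,0,0],
  [0,0,0],
  [0,0,0],
], hand=[10,10,10,10,10,10,10,10,10,10,10,10], roll=[-0.06,-0.06,-0.06,-0.06,-0.06,-0.06,-0.06,-0.05,-0.035,-0.02,0,0])

```text
time_s: 8.85
eef_pos: [0.5666, -0.3568, 0.0997]
tcp_rot: [0.001, 0.18, 0.984, 0.0]
force: [0.9, 2.5, 7.1]
finger_gap: 0.154
grasp_force: 25.0
```

```bash
python3 st.py
python3 - <<'E'
from ptr import *
for n in ("scene","side"): ptr(read_camera(n))
E
```

```text
8.85 [ 0.5666 -0.3568  0.0997] bar turn rad -0.3748 gap 14.055574729740844 25.000867545604706 [0.93 2.49 7.14] [ 0.815 -0.296 -0.002] q6 -1.8609195739557907 -0.032442009542137384
red 4 -1.3
[(-60, 53), (-53, 50), (-46, 50), (-39, 67), (-32, 53), (-25, 75), (-18, 126), (-11, 127), (-4, 82), (3, 63), (10, 61), (17, 70), (24, 55), (31, 44), (38, 34), (45, 33), (52, 37), (59, 37), (66, 47), (73, 36), (80, 36)]
pointer deg right 6 -17.7 [[-37.0, 33.0, 101.0], [-26.0, 33.0, 95.0], [-19.0, 24.0, 143.0], [-17.0, 27.0, 146.0], [-15.0, 30.0, 138.0], [-14.0, 33.0, 127.0]]
red 3 3.7
[(-60, 61), (-53, 57), (-46, 78), (-39, 67), (-32, 104), (-18, 124), (-11, 100), (-4, 76), (3, 67), (10, 71), (17, 65), (24, 60), (31, 55), (38, 43), (45, 37), (52, 33), (59, 37), (66, 38), (73, 33), (80, 34)]
pointer deg right 11 -20.1 [[-58.0, 32.0, 128.0], [-48.0, 32.0, 130.0], [-30.0, 21.0, 118.0], [-30.0, 24.0, 127.0], [-30.0, 27.0, 106.0], [-16.0, 21.0, 131.0], [-18.0, 24.0, 149.0], [-19.0, 27.0, 138.0], [-20.0, 29.0, 130.0], [-9.0, 28.0, 109.0], [-11.0, 30.0, 115.0]]
```

The left mark is reached at about -20° (bias-corrected). I'll pause, then turn right to just short of the stop zone.

>>> apply_moves([
  [0,0,0],
  [0,0,0],
  [0,0,0],
  [0,0,0],
  [0,0,0],
  [0,0,0],
  [0,0,0],
  [0,0,0],
  [0,0,0],
  [0,0,0],
  [0,0,0],
  [0,0,0],
], hand=[10,10,10,10,10,10,10,10,10,10,10,10], roll=[0,0,0,0,0,0,0,0,0.04,0.08,0.08,0.08])

```text
time_s: 10.45
eef_pos: [0.5664, -0.3571, 0.0997]
tcp_rot: [0.001, 0.317, 0.949, -0.0]
force: [-1.4, 2.9, 6.0]
finger_gap: 0.154
grasp_force: 25.0
```

>>> apply_moves([
  [0,0,0],
  [0,0,0],
  [0,0,0],
  [0,0,0],
  [0,0,0],
  [0,0,0],
  [0,0,0],
  [0,0,0],
  [0,0,0],
  [0,0,0],
  [0,0,0],
  [0,0,0],
], hand=[10,10,10,10,10,10,10,10,10,10,10,10], roll=[0.075,0.075,0.075,0.075,0.075,0.075,0.075,0.075,0.04,0.02,0,0])

```text
time_s: 11.95
eef_pos: [0.5659, -0.3575, 0.0997]
tcp_rot: [0.0, 0.606, 0.796, -0.0]
force: [-4.1, -0.7, 7.4]
finger_gap: 0.154
grasp_force: 25.0
```

```bash
python3 st.py
```

```text
11.95 [ 0.5659 -0.3575  0.0997] bar turn rad 0.5653 gap 14.063826007474354 25.001361072063446 [-4.07 -0.66  7.39] [-0.15   0.705  0.001] q6 -0.9209073291128895 0.036947310436517
```

```bash
cat > fs.py <<'E'
from ptr import *
from scipy.spatial.transform import Rotation as R
def drawer(c):
    P=cloud(c);a=np.radians(-42.2);x=np.array([np.cos(a),np.sin(a)]);y=np.array([-x[1],x[0]])
    D=P[...,:2]-[.566,-.3566];sx=D@x;sy=D@y;h=(sx<-.075)&(sx>-.18)&(abs(sy)<.028)&(abs(P[...,2]-.047)<.008)&(c["depth"]>0)
    return h.sum(),np.median(sx[h])*1000,np.percentile(sx[h],10)*1000
mz=[]
for i in range(4):
    c=read_camera(["scene","side"][i%2]);s=observe();mz.append(s["moment"][2])
    if i<2: print("handle n,sx",drawer(c))
M=R.from_quat(s["tcp_rot"],scalar_first=True).as_matrix();yaw=np.arctan2(M[1,1],M[0,1])
print("t",s["time_s"],"bar",(np.radians(47.8)-yaw).round(4),"Mz",np.round(mz,3),np.mean(mz).round(3),"F",s["force"].round(1),"gap",s["finger_gap"]*91.2)
E
python3 fs.py
```

```text
handle n,sx (np.int64(50), np.float64(-103.2600263173446), np.float64(-109.90765532240933))
handle n,sx (np.int64(56), np.float64(-103.17512705914109), np.float64(-109.10850256727038))
t 12.15 bar 0.5652 Mz [0.014 0.053 0.044 0.013] 0.031 F [-3.7 -1.   7.7] gap 14.046961740732288
```

>>> apply_moves([
  [0,0,0],
  [0,0,0],
  [0,0,0],
  [0,0,0],
  [0,0,0],
], hand=[10,10,10,10,10], roll=[0.03,0.03,0.03,0,0])

```text
time_s: 12.78
eef_pos: [0.5658, -0.3575, 0.0997]
tcp_rot: [0.0, 0.641, 0.767, -0.0]
force: [-4.2, -1.0, 8.0]
finger_gap: 0.151
grasp_force: 25.0
```

```bash
python3 fs.py
```

```text
handle n,sx (np.int64(43), np.float64(-103.9922811907104), np.float64(-109.65383849368429))
handle n,sx (np.int64(58), np.float64(-103.70964010825024), np.float64(-109.38665138270026))
t 12.975 bar 0.6553 Mz [ 0.001  0.039  0.012 -0.031] 0.005 F [-4.6 -0.6  8.3] gap 14.294766128513443
```

>>> apply_moves([
  [0,0,0],
  [0,0,0],
  [0,0,0],
  [0,0,0],
  [0,0,0],
], hand=[10,10,10,10,10], roll=[0.03,0.03,0.02,0,0])

```text
time_s: 13.6
eef_pos: [0.5657, -0.3575, 0.0997]
tcp_rot: [0.0, 0.671, 0.741, -0.0]
force: [-4.6, -0.9, 7.0]
finger_gap: 0.151
grasp_force: 25.0
```

```bash
python3 fs.py
```

```text
handle n,sx (np.int64(48), np.float64(-103.12347348381887), np.float64(-109.64948160816314))
handle n,sx (np.int64(59), np.float64(-103.91122098977664), np.float64(-109.26772220878424))
t 13.8 bar 0.7352 Mz [-0.001 -0.008 -0.063  0.113] 0.01 F [-4.3 -1.2  8.3] gap 13.999314905615773
```

>>> apply_moves([
  [0,0,0],
  [0,0,0],
  [0,0,0],
  [0,0,0],
  [0,0,0],
], hand=[10,10,10,10,10], roll=[0.03,0.03,0.02,0,0])

```text
time_s: 14.42
eef_pos: [0.5656, -0.3575, 0.0997]
tcp_rot: [0.0, 0.7, 0.714, -0.0]
force: [-5.5, -2.1, 8.3]
finger_gap: 0.152
grasp_force: 25.0
```

```bash
sed -i 's/range(4)/range(8)/' fs.py; python3 fs.py
```

```text
handle n,sx (np.int64(48), np.float64(-103.45419371868097), np.float64(-109.76873709502586))
handle n,sx (np.int64(62), np.float64(-103.537902896254), np.float64(-108.96058939126709))
t 14.825 bar 0.8153 Mz [ 0.046  0.007 -0.011  0.03   0.079  0.001  0.033  0.023] 0.026 F [-4.6 -1.2  8. ] gap 13.74843997118324
```

>>> apply_moves([
  [0,0,0],
  [0,0,0],
  [0,0,0],
  [0,0,0],
  [0,0,0],
], hand=[10,10,10,10,10], roll=[0.03,0.03,0.02,0,0])

```text
time_s: 15.45
eef_pos: [0.5655, -0.3575, 0.0997]
tcp_rot: [0.0, 0.728, 0.685, -0.0]
force: [-6.5, -1.7, 8.4]
finger_gap: 0.15
grasp_force: 25.0
```

```bash
python3 fs.py
```

```text
handle n,sx (np.int64(52), np.float64(-103.32372570002961), np.float64(-109.66211686607241))
handle n,sx (np.int64(60), np.float64(-103.92173131983472), np.float64(-109.07813799160292))
t 15.85 bar 0.8953 Mz [ 0.021  0.044  0.033 -0.015  0.093  0.007  0.095  0.014] 0.037 F [-5.7 -1.9  8.5] gap 14.111937167259518
```

>>> apply_moves([
  [0,0,0],
  [0,0,0],
  [0,0,0],
  [0,0,0],
  [0,0,0],
], hand=[10,10,10,10,10], roll=[0.03,0.03,0.02,0,0])

```text
time_s: 16.48
eef_pos: [0.5655, -0.3575, 0.0997]
tcp_rot: [0.0, 0.755, 0.656, -0.0]
force: [-6.4, -1.0, 9.7]
finger_gap: 0.152
grasp_force: 25.0
```

```bash
python3 fs.py
```

```text
handle n,sx (np.int64(53), np.float64(-103.17122873450755), np.float64(-109.43659446977685))
handle n,sx (np.int64(56), np.float64(-103.43796219655162), np.float64(-109.7180657070452))
t 16.875 bar 0.9753 Mz [0.05  0.04  0.021 0.054 0.01  0.037 0.019 0.044] 0.034 F [-7.1 -2.   8.9] gap 13.819959168112044
```

>>> apply_moves([
  [0,0,0],
  [0,0,0],
  [0,0,0],
  [0,0,0],
  [0,0,0],
], hand=[10,10,10,10,10], roll=[0.03,0.03,0.02,0,0])

```text
time_s: 17.5
eef_pos: [0.5654, -0.3575, 0.0997]
tcp_rot: [0.0, 0.781, 0.625, -0.001]
force: [-7.2, -0.9, 9.6]
finger_gap: 0.151
grasp_force: 25.0
```

```bash
python3 fs.py
```

```text
handle n,sx (np.int64(48), np.float64(-103.76046201123131), np.float64(-109.81834701863627))
handle n,sx (np.int64(60), np.float64(-103.31485658657554), np.float64(-108.62368944956646))
t 17.9 bar 1.0552 Mz [0.179 0.158 0.142 0.119 0.08  0.168 0.173 0.165] 0.148 F [-6.4 -1.2  9.1] gap 13.961145596798827
```

The stop is felt: moment about 0.148 N m, so twist about 0.09. I'll press on in small steps.

>>> apply_moves([
  [0,0,0],
  [0,0,0],
  [0,0,0],
  [0,0,0],
  [0,0,0],
  [0,0,0],
], hand=[10,10,10,10,10,10], roll=[0.01,0.01,0.01,0.01,0,0])

```text
time_s: 18.65
eef_pos: [0.5654, -0.3575, 0.0997]
tcp_rot: [0.0, 0.793, 0.609, -0.001]
force: [-7.3, -1.1, 9.4]
finger_gap: 0.153
grasp_force: 25.0
```

```bash
python3 fs.py
```

```text
handle n,sx (np.int64(45), np.float64(-103.92820044149379), np.float64(-109.5250039584684))
handle n,sx (np.int64(60), np.float64(-103.76667648758534), np.float64(-108.76673167506576))
t 19.05 bar 1.0951 Mz [0.148 0.206 0.188 0.23  0.202 0.224 0.178 0.188] 0.196 F [-7.1 -0.4  9.5] gap 13.823836389713508
```

>>> apply_moves([
  [0,0,0],
  [0,0,0],
  [0,0,0],
  [0,0,0],
  [0,0,0],
  [0,0,0],
], hand=[10,10,10,10,10,10], roll=[0.01,0.01,0.01,0,0,0])

```text
time_s: 19.8
eef_pos: [0.5653, -0.3575, 0.0997]
tcp_rot: [0.0, 0.802, 0.597, -0.001]
force: [-7.4, -0.3, 8.9]
finger_gap: 0.155
grasp_force: 25.0
```

```bash
python3 fs.py
```

```text
handle n,sx (np.int64(44), np.float64(-104.27904820272494), np.float64(-109.94704221178975))
handle n,sx (np.int64(59), np.float64(-103.97544629779458), np.float64(-108.8554272379047))
t 20.2 bar 1.125 Mz [0.206 0.244 0.287 0.23  0.299 0.268 0.301 0.248] 0.26 F [-8.3 -1.5 10.2] gap 13.799948835460254
```

Run:
```python
from h import *
o=dict(np.load("side2.npz"));c=read_camera("side");d=np.abs(c["img"].astype(int)-o["img"]).max(2)
uv=c["mtx"]@(c["R"]@np.array([.495,-.292,.046])+c["t"]);u,v=(uv[:2]/uv[2]).astype(int);print(u,v,(d[v-15:v+15,u-25:u+8]>50).sum())
from ptr import *
ptr(c);ptr(read_camera("scene"))
```

```text
251 233 1
red 7 1.9
[(-60, 71), (-53, 71), (-46, 72), (-39, 65), (-32, 62), (-18, 65), (-11, 66), (-4, 68), (3, 57), (10, 51), (17, 43), (24, 37), (31, 39), (38, 43), (45, 37), (52, 31), (59, 64), (66, 82), (73, 31), (80, 34)]
pointer deg right 5 61.4 [[-68.0, 33.0, 104.0], [66.0, 25.0, 90.0], [66.0, 29.0, 105.0], [61.0, 29.0, 85.0], [61.0, 34.0, 98.0]]
red 4 -1.3
[(-60, 13), (-53, 32), (-46, 31), (-39, 56), (-32, 62), (-25, 56), (-18, 62), (-11, 40), (-4, 68), (3, 31), (10, 40), (17, 58), (24, 51), (31, 39), (38, 33), (45, 31), (52, 36), (59, 82), (66, 49), (73, 36), (80, 35)]
pointer deg right 9 -4.0 [[-37.0, 33.0, 75.0], [-5.0, 20.0, 76.0], [-4.0, 23.0, 75.0], [-4.0, 26.0, 75.0], [-4.0, 29.0, 77.0], [19.0, 30.0, 77.0], [60.0, 26.0, 94.0], [61.0, 32.0, 110.0], [57.0, 33.0, 88.0]]
```

>>> apply_moves([
  [0,0,0],
  [0,0,0],
  [0,0,0],
  [0,0,0],
  [0,0,0],
], hand=[10,10,10,10,10], roll=[0.01,0,0,0,0])

```text
time_s: 20.92
eef_pos: [0.5653, -0.3574, 0.0997]
tcp_rot: [0.0, 0.805, 0.593, -0.001]
force: [-6.7, -0.8, 9.7]
finger_gap: 0.156
grasp_force: 25.0
```

```bash
python3 fs.py
```

```text
handle n,sx (np.int64(48), np.float64(-103.91146991090406), np.float64(-109.68714753652583))
handle n,sx (np.int64(59), np.float64(-103.56756753757514), np.float64(-109.09472881615952))
t 21.325 bar 1.1351 Mz [0.242 0.273 0.263 0.287 0.265 0.287 0.242 0.306] 0.27 F [-7.2 -1.6  9.9] gap 14.174575565009434
```

>>> apply_moves([
  [0,0,0],
  [0,0,0],
  [0,0,0],
  [0,0,0],
  [0,0,0],
], hand=[10,10,10,10,10], roll=[0.01,0.005,0,0,0])

```text
time_s: 21.95
eef_pos: [0.5653, -0.3574, 0.0997]
tcp_rot: [0.0, 0.81, 0.587, -0.001]
force: [-8.1, -0.5, 9.0]
finger_gap: 0.152
grasp_force: 25.0
```

```bash
python3 fs.py;  python3 - <<'E'
from h import *
s=read_camera("side");c=read_camera("scene")
o=[]
for k in (s,c):
    uv=k["mtx"]@(k["R"]@np.array([.54,-.33,.07])+k["t"]);u,v=(uv[:2]/uv[2]).astype(int)
    o.append(cv2.resize(k["img"][v-42:v+42,u-42:u+42],(400,400),interpolation=cv2.INTER_CUBIC))
cv2.imwrite("pics/p3.png",np.hstack(o)[:,:,::-1])
E
```

```text
handle n,sx (np.int64(49), np.float64(-113.9137615831014), np.float64(-121.3119599903652))
handle n,sx (np.int64(85), np.float64(-113.72557478204132), np.float64(-120.60710675121058))
t 22.35 bar 1.1502 Mz [0.046 0.077 0.051 0.007 0.141 0.079 0.101 0.1  ] 0.075 F [-7.2 -2.1 10.3] gap 14.213507531744304
```

View pics/p3.png

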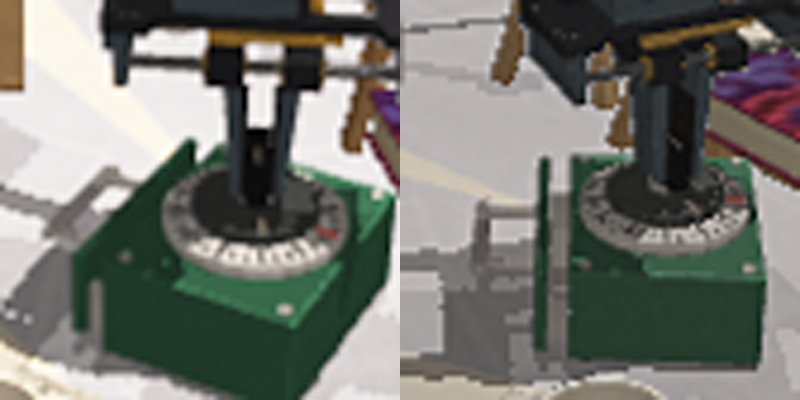

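The picture shows the drawer sprung out in both views, with the front panel clear of the body. The torque dropped as well. Now I ease the dial, release, rise and look at the handle.

>>> apply_moves([
  [0,0,0],
  [0,0,0],
  [0,0,0],
  [0,0,0],
  [0,0,0],
  [0,0,-15],
  [0,0,-40],
  [0,0,-50],
  [-20,0,-50],
  [-30,0,-35],
  [-20,0,0],
  [0,0,0],
], hand=[10,10,20,40,50,50,50,50,50,50,50,50], roll=[-0.02,-0.02,0,0,0,0,0,0,0,0,0,0])

```text
time_s: 23.95
eef_pos: [0.5462, -0.4253, 0.2888]
tcp_rot: [-0.0, 0.798, 0.602, -0.0]
force: [0.0, 0.0, -1.0]
finger_gap: 0.552
grasp_force: 0.0
```

Run:
```python
from meas import *
from scipy.spatial.transform import Rotation as R
c=read_camera("wrist");np.savez("wrist3.npz",**c);s=observe()
M=R.from_quat(s["tcp_rot"],scalar_first=True).as_matrix();yaw=np.degrees(np.arctan2(M[1,1],M[0,1]));print(s["eef_pos"],yaw,s["q"].round(2),s["force"],s["moment"])
C=meas(c,np.array([.566,-.3566]))
C=np.array([.566,-.3566]);P=cloud(c);a=np.radians(-42.2);x=np.array([np.cos(a),np.sin(a)]);y=np.array([-x[1],x[0]])
D=P[...,:2]-C;sx=D@x;sy=D@y;im=c["img"].astype(int)
h=(sx<-.09)&(sx>-.2)&(abs(sy)<.03)&(abs(P[...,2]-.047)<.009);print("handle",h.sum(),np.percentile(sx[h],[2,10,50,90,98]),np.median(P[...,2][h]))
h2=(sx<-.09)&(sx>-.2)&(abs(sy)<.06)&(abs(P[...,2]-.047)<.009);print("sy",np.percentile(sy[h2],[1,99]))
print(sorted(np.round(sx[h]*1000).astype(int).tolist())[::max(1,h.sum()//40)])
cv2.imwrite("pics/w3.png",c["img"][:,:,::-1])
```

```text
[ 0.54642804 -0.42421034  0.28821273] -15.86561325345798 [-0.75  0.54  1.05  0.    1.55 -0.47] [-0.12204717  0.32012464  0.07725164] [-0.03277145  0.00407636  0.01608065]
ring C [ 0.5657 -0.3565] R 0.0537 enc 565.5274658203125 -356.4584655761719 54.46746826171875
red n 24 [ 0.5991 -0.3867] r 0.0451 yaw -42.1
pointer n 21 [ 0.5614 -0.3849] r 0.0287 yaw -98.5
bartop 453 [ 0.5665 -0.3568  0.1252] ((566.4718017578125, -357.233154296875), (42.5872802734375, 12.900412559509277), 74.02385711669922)
handle 449 [-0.12039145 -0.11899073 -0.11363089 -0.10614453 -0.09357962] 0.05113142428936067
sy [-0.04007877  0.04106167]
[-121, -120, -120, -120, -119, -119, -118, -118, -118, -117, -117, -117, -116, -116, -116, -115, -115, -115, -114, -114, -114, -114, -113, -113, -113, -112, -112, -112, -112, -111, -111, -111, -111, -111, -110, -110, -109, -104, -101, -97, -94]
```

View pics/w3.png

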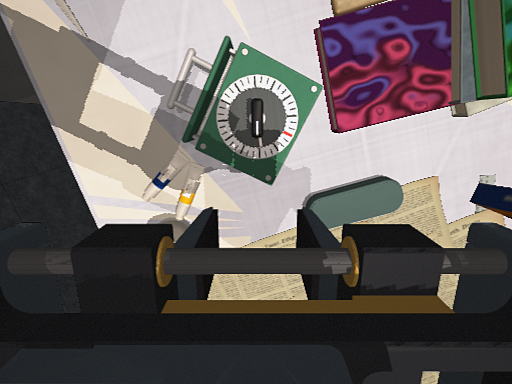

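The picture shows the dial's pointer below centre (258,145), the drawer out and the handle bar at (180,77). Paint tubes lie nearby at (170,185). I'll check clearance around the handle and the pull path.

Run:
```python
from h import *
from scipy.spatial.transform import Rotation as R
C=np.array([.566,-.3566]);a=np.radians(-42.2);x=np.array([np.cos(a),np.sin(a)]);y=np.array([-x[1],x[0]])
for n in ("scene0","side0","wrist3"):
    c=dict(np.load(n+".npz"));P=cloud(c);D=P[...,:2]-C;sx=D@x;sy=D@y;z=P[...,2];ok=(c["depth"]>0)&(z<.28)
    m=ok&(sx<-.068)&(sx>-.27)&(abs(sy)<.1)&(z>.07);print(n,"body zone",m.sum(),np.c_[sx[m],sy[m],z[m]].max(0) if m.any() else 0,np.c_[sx[m],sy[m],z[m]].min(0) if m.any() else 0)
    m=ok&(sx<-.125)&(sx>-.21)&(abs(sy)<.04)&(z>.012);print("finger zone",m.sum(),np.c_[sx[m],sy[m],z[m]].mean(0) if m.any() else 0,z[m].max() if m.any() else 0)
s=observe();M=R.from_quat(s["tcp_rot"],scalar_first=True).as_matrix();t=np.r_[C-.1145*x,.036];print(t,"tool delta now",M.T@(t-s["eef_pos"])*1000)
print("roll",np.radians(42.2-15.87))
```

```text
scene0 body zone 0 0 0
finger zone 0 0 0
side0 body zone 0 0 0
finger zone 0 0 0
wrist3 body zone 0 0 0
finger zone 0 0 0
[ 0.48117787 -0.27968799  0.036     ] tool delta now [ 120.96639446 -101.97429575  252.4359855 ]
roll 0.4595451920501071
```

The path is clear. Going over the handle with the fingers across it.

>>> apply_moves([
  [25,-20,0],
  [40,-34,0],
  [40,-34,0],
  [16,-14,0],
  [0,0,20],
  [0,0,40],
  [0,0,40],
  [0,0,40],
  [0,0,30],
  [0,0,10],
  [0,0,0],
  [0,0,0],
], hand=[40,30,30,30,30,30,30,30,30,30,30,30], roll=[0,0,0,0.11,0.15,0.15,0.05,0,0,0,0,0])

```text
time_s: 25.5
eef_pos: [0.4824, -0.2803, 0.11]
tcp_rot: [0.001, 0.914, 0.405, 0.0]
force: [1.0, 0.1, -0.7]
finger_gap: 0.327
grasp_force: 0.0
```

```bash
cat > dh.py <<'E'
from h import *
from scipy.spatial.transform import Rotation as R
C=np.array([.566,-.3566]);a=np.radians(-42.2);x=np.array([np.cos(a),np.sin(a)])
s=observe();M=R.from_quat(s["tcp_rot"],scalar_first=True).as_matrix();t=np.r_[C-.1145*x,.034]
print(s["time_s"],s["eef_pos"],"yaw",np.degrees(np.arctan2(M[1,1],M[0,1])),"tool delta",M.T@(t-s["eef_pos"])*1000,s["force"].round(1),s["finger_gap"]*91.2,s["grasp_force"])
E
python3 dh.py
```

```text
25.5 [ 0.48236783 -0.28030294  0.11002317] yaw -42.15985309803666 tool delta [-0.36044471 -1.4147742  76.02094854] [ 1.   0.1 -0.7] 29.822294471661834 0.0
```

>>> apply_moves([
  [0,-1.5,15],
  [0,0,20],
  [0,0,20],
  [0,0,15],
  [0,0,6],
  [0,0,0],
  [0,0,0],
  [0,0,0],
  [0,0,0],
  [0,0,0],
], hand=[30,30,30,30,30,5,5,5,5,5], roll=[0,0,0,0,0,0,0,0,0,0], newtons=15)

```text
time_s: 26.75
eef_pos: [0.4803, -0.2788, 0.0332]
tcp_rot: [-0.0, 0.914, 0.405, -0.0]
force: [-3.8, 4.1, 5.2]
finger_gap: 0.115
grasp_force: 15.0
```

```bash
python3 dh.py
```

```text
26.75 [ 0.48032771 -0.27881223  0.03324698] yaw -42.16730022380144 tool delta [-0.07840377  1.21760953 -0.75368339] [-3.8  4.1  5.2] 10.520972093203085 15.000652223825455
```

Handle gripped at 10.5 mm. Pulling along tool -y.

>>> apply_moves([
  [0,-2,0],
  [0,-4,0],
  [0,-5,0],
  [0,-5,0],
  [0,-5,0],
  [0,-5,0],
  [0,-4,0],
  [0,-2,0],
  [0,0,0],
  [0,0,0],
], hand=[5,5,5,5,5,5,5,5,5,5], roll=[0,0,0,0,0,0,0,0,0,0])

```text
time_s: 28.0
eef_pos: [0.4568, -0.2575, 0.0332]
tcp_rot: [0.0, 0.914, 0.405, 0.0]
force: [-0.1, 0.7, 7.1]
finger_gap: 0.117
grasp_force: 15.0
```

```bash
python3 dh.py
```

```text
28.0 [ 0.45682057 -0.25750961  0.03323788] yaw -42.16670824666163 tool delta [-0.08765534 32.94184997 -0.752542  ] [-0.1  0.7  7.1] 10.659840703898684 15.000702738761902
```

Moved 31.7 mm, so about 0.0525 out. Two more small pulls, to feel the end stop.

>>> apply_moves([
  [0,-1.5,0],
  [0,-1.5,0],
  [0,-1,0],
  [0,-1,0],
  [0,0,0],
  [0,0,0],
], hand=[5,5,5,5,5,5], roll=[0,0,0,0,0,0])

```text
time_s: 28.75
eef_pos: [0.4533, -0.2543, 0.0333]
tcp_rot: [0.0, 0.914, 0.405, 0.0]
force: [0.2, -0.3, 5.8]
finger_gap: 0.114
grasp_force: 15.0
```

```bash
python3 dh.py
```

```text
28.75 [ 0.4533122  -0.25431306  0.03325274] yaw -42.17112552812412 tool delta [-0.09885144 37.68838705 -0.71910307] [ 0.2 -0.3  5.8] 10.408728035150713 15.000607967376709
```

>>> apply_moves([
  [0,-1,0],
  [0,-1,0],
  [0,-1,0],
  [0,-1,0],
  [0,0,0],
  [0,0,0],
], hand=[5,5,5,5,5,5], roll=[0,0,0,0,0,0])

```text
time_s: 29.5
eef_pos: [0.4504, -0.2517, 0.0333]
tcp_rot: [0.0, 0.914, 0.405, 0.0]
force: [-0.1, 0.2, 5.6]
finger_gap: 0.115
grasp_force: 15.0
```

```bash
python3 dh.py
```

```text
29.5 [ 0.45037464 -0.25165629  0.03325181] yaw -42.16758676145318 tool delta [-0.09835734 41.64918714 -0.71489598] [-0.1  0.2  5.6] 10.529702289212162 15.000584721565247
```

Run:
```python
from h import *
C=np.array([.566,-.3566]);a=np.radians(-42.2);x=np.array([np.cos(a),np.sin(a)]);y=np.array([-x[1],x[0]])
o=[]
for n in ("scene","side"):
    c=read_camera(n);P=cloud(c);D=P[...,:2]-C;sx=D@x;sy=D@y;z=P[...,2]
    hsv=cv2.cvtColor(c["img"],cv2.COLOR_RGB2HSV);g=(hsv[...,0]>55)&(hsv[...,0]<95)&(hsv[...,1]>80)
    for nm,cc in (("now",P),):
        m=g&(sx<-.063)&(sx>-.16)&(abs(sy)<.08)&(z>.02)&(z<.075);print(n,"panel sx",m.sum(),np.percentile(sx[m],[5,50,95]).round(4))
    h=(sx<-.12)&(sx>-.2)&(abs(sy)>.02)&(abs(sy)<.04)&(abs(z-.047)<.009);print("handle",h.sum(),np.percentile(sx[h],[10,50,90]).round(4) if h.any() else 0)
    uv=c["mtx"]@(c["R"]@np.array([.51,-.3,.06])+c["t"]);u,v=(uv[:2]/uv[2]).astype(int)
    o.append(cv2.resize(c["img"][v-48:v+48,u-48:u+48],(400,400),interpolation=cv2.INTER_CUBIC))
cv2.imwrite("pics/p4.png",np.hstack(o)[:,:,::-1])
```

```text
scene panel sx 86 [-0.1191 -0.116  -0.1139]
handle 58 [-0.1602 -0.142  -0.1257]
side panel sx 319 [-0.1191 -0.1157 -0.1141]
handle 52 [-0.1602 -0.1487 -0.1402]
```

View pics/p4.png

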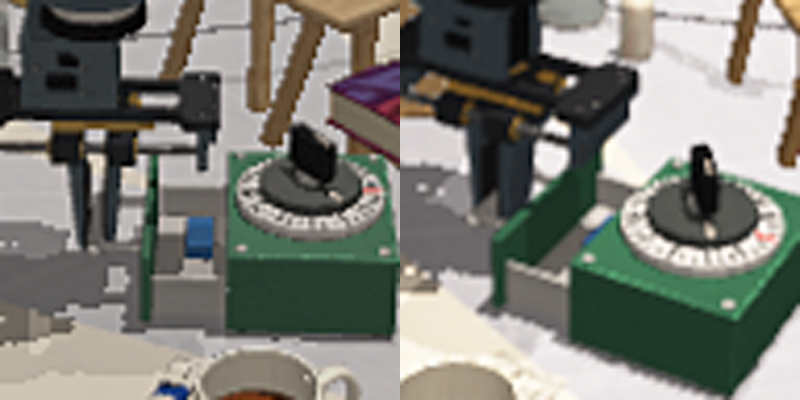

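The picture shows the drawer following the gripper, with the blue contents visible. Comparing far edges, the shut handle centre was at sx ≈ -0.104, so the drawer is now about 0.053 out. A little further should reach the end stop.

>>> apply_moves([
  [0,-1,0],
  [0,-1,0],
  [0,-1,0],
  [0,-0.5,0],
  [0,0,0],
  [0,0,0],
], hand=[5,5,5,5,5,5], roll=[0,0,0,0,0,0])

```text
time_s: 30.35
eef_pos: [0.4482, -0.2497, 0.0332]
tcp_rot: [0.001, 0.914, 0.405, 0.0]
force: [1.8, -2.9, 7.7]
finger_gap: 0.118
grasp_force: 15.0
```

```bash
python3 dh.py
```

```text
30.35 [ 0.44820836 -0.24967522  0.03323739] yaw -42.16829848070493 tool delta [-0.11189206 44.5851886  -0.69655918] [ 1.8 -2.9  7.7] 10.745439227084445 15.000466257333755
```

>>> apply_moves([
  [0,-0.7,0],
  [0,-0.5,0],
  [0,0,0],
  [0,0,0],
], hand=[5,5,5,5], roll=[0,0,0,0])

```text
time_s: 30.85
eef_pos: [0.4482, -0.2497, 0.0333]
tcp_rot: [0.002, 0.914, 0.405, 0.001]
force: [6.1, -6.5, 0.7]
finger_gap: 0.118
grasp_force: 15.0
```

```bash
python3 dh.py
```

```text
30.85 [ 0.44821421 -0.24968858  0.03330403] yaw -42.17245822538866 tool delta [-0.10262441 44.57299465 -0.5382029 ] [ 6.1 -6.5  0.7] 10.794239963311052 14.999932944774628
```

The end stop is firm. I unload, release and rise.

>>> apply_moves([
  [0,0.8,0],
  [0,0,0],
  [0,0,0],
  [0,0,0],
  [0,0,0],
  [0,0,-10],
  [0,0,-25],
  [0,0,-40],
  [0,0,-50],
  [0,0,-50],
  [0,0,-20],
  [0,0,0],
], hand=[5,5,15,25,28,28,28,28,28,28,28,28], roll=[0,0,0,0,0,0,0,0,0,0,0,0])

```text
time_s: 32.35
eef_pos: [0.4479, -0.2493, 0.2298]
tcp_rot: [0.001, 0.914, 0.405, 0.001]
force: [-0.2, -0.0, -0.4]
finger_gap: 0.305
grasp_force: 0.0
```

```bash
python3 dh.py
python3 - <<'E'
from h import *
C=np.array([.566,-.3566]);a=np.radians(-42.2);x=np.array([np.cos(a),np.sin(a)]);y=np.array([-x[1],x[0]])
for n in ("scene","side"):
    c=read_camera(n);P=cloud(c);D=P[...,:2]-C;sx=D@x;sy=D@y;z=P[...,2]
    h=(sx<-.13)&(sx>-.2)&(abs(sy)<.035)&(abs(z-.047)<.009);print(n,"handle",h.sum(),np.percentile(sx[h],[10,50,90]).round(4))
    o=dict(np.load(n+"0.npz"));d=(np.abs(c["img"].astype(int)-o["img"]).max(2)>60).astype(np.uint8)
    k,l,st,ce=cv2.connectedComponentsWithStats(d);print([st[i].tolist() for i in range(1,k) if st[i][4]>40])
E
```

```text
32.35 [ 0.4478824  -0.24933009  0.22984173] yaw -42.16991675129265 tool delta [ -0.22514627  44.39921914 195.99192597] [-0.2 -0.  -0.4] 27.784929834662233 0.0
scene handle 63 [-0.1634 -0.1571 -0.14  ]
[[172, 2, 20, 10, 52], [202, 8, 28, 31, 165], [229, 20, 23, 10, 92], [252, 23, 24, 26, 219], [212, 35, 17, 10, 54], [203, 37, 8, 10, 42], [184, 40, 14, 8, 51], [235, 47, 41, 29, 500], [237, 81, 30, 9, 104], [222, 91, 45, 65, 748], [268, 104, 9, 18, 66], [243, 112, 22, 9, 82], [24, 126, 89, 22, 574], [260, 133, 27, 47, 340], [236, 149, 13, 8, 64], [244, 157, 7, 22, 97], [60, 170, 32, 36, 400], [22, 173, 47, 53, 852], [102, 184, 5, 18, 57], [231, 192, 16, 18, 155], [72, 197, 28, 27, 251], [140, 206, 45, 22, 565], [189, 215, 96, 47, 1636], [166, 234, 20, 6, 55], [114, 239, 36, 23, 370], [32, 246, 16, 14, 96], [31, 276, 12, 12, 66]]
side handle 71 [-0.1621 -0.1576 -0.1472]
[[201, 0, 60, 34, 547], [260, 6, 34, 43, 845], [170, 13, 26, 22, 187], [197, 19, 38, 44, 1180], [258, 49, 12, 27, 50], [196, 76, 104, 100, 3938], [63, 91, 48, 19, 289], [212, 96, 13, 8, 63], [109, 98, 24, 10, 92], [21, 124, 26, 53, 456], [45, 127, 44, 53, 1116], [55, 126, 35, 15, 93], [232, 180, 29, 22, 384], [160, 184, 29, 19, 433], [269, 186, 8, 11, 51], [106, 191, 26, 40, 522], [162, 211, 25, 9, 66], [34, 216, 8, 14, 58], [164, 216, 100, 45, 2020], [274, 217, 16, 16, 108]]
```

The drawer is open and staying there, the robot is clear, and the only changes in the images are the arm, its shadow, the dial and the drawer.

```bash
python3 -c "
from bench import *
print(finish_job())"
```

```text
the job is handed in; nothing more can be done
None
```

The safe is open: I turned the dial right to about 20°, left to about 20°, then right to the stop, and pressed gently until the drawer sprang out. I pulled the drawer fully open to its end stop and handed the job in at about 32 s; the final images showed nothing else on the table moved.

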